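# Add a box to the parts dryer and extend its timer by three clicks

### The arm

A 7-joint arm with a two-finger parallel gripper is mounted at the origin on a cart in front of the work surface, level with it; the furniture and walls round the work are solid. World frame = base frame: x ahead of the robot, y to its left, z up, the work surface at z = 0. Lengths are in m, angles in rad, forces in N, time in s.
With the tool pointing down it reaches from about 0.425 to 0.925 m from the base axis. Payload 6.8 kg.
Tool frame: the origin (TCP) lies midway between the tips of the shut fingers; the grasp point (between the pads) lies 19 mm behind it; z points along the fingers, y is the line along which they close (so a half turn about z gives the same grasp; the last joint's range is limited). The gripper opens to 85 mm and grips with 20 to 120 N. Pads are 22 mm wide; open, the fingers measure 114 mm over their backs; the gripper's body (76 mm by 85 mm) begins 54 mm behind the grasp point. The pads swing forward as they close: fully open they stand 13 mm farther back than shut.
Start: joints at [0.673, 0.477, 0.022, 1.555, -0.011, 1.109, -0.083], TCP at [0.479, -0.475, 0.231] pointing down, gripper open.
Joint ranges: [-2.96, 2.96], [-0.34, 2.1], [-1.41, 1.46], [0.24, 2.44], [-1.37, 4.51], [0.17, 1.92], [-2.96, 2.96]. Speed limits (rad/s): [2.39, 2.39, 3.14, 3.14, 3.14, 3.14, 3.14].

### API

Orientations are given as a unit quaternion [w, x, y, z].
In Python, from station import * gives the robot as it stands.
- The arm moves only by the shell command python3 -m creep 'ROWS' [FORCE]. ROWS is JSON, a list of rows, each a list of 7 numbers: the gripper command: -1 is shut, 1 is fully open, values between are in proportion, then the shift along the world's x, y, z in mm, then the turn, a rotation vector about the world's x, y, z in rad. A call has 1 to 5 rows; each row shifts and turns the commanded pose from where the row before left it; what a row does not reach is not made up. A row lasts 1/8 s, in which the tool goes at most 62.5 mm and 10.7 degrees, less where a joint would pass 70% of its speed; a pose out of reach is approached as far as the arm can. A call is refused whole if a number of a shift passes 62.5 or a number of a turn 0.188, either way. A call with a gripper value outside its range is refused whole. The fingers move at their own pace and stop on an object; FORCE is the grip in N (left out, the last holds). Time passes only in rows, so rows that do not move let the fingers close. It gives the time, the measured TCP pose, the force, the opening and the grip force at its end, in the units of the state.
- get_obs(): the state, without advancing time (a new reading comes with each control period).
- read_camera(name): name is "scene" or "top"; returns (picture, depth): 480x640x3 uint8, red, green, blue; 480x640 float32, m along the optical axis (not along the pixel's ray), 0 where there is no reading.
- camera_params(name): a dict with "intrinsics" (3x3 intrinsics, pixels), "k1" (the pictures are not rectified: a ray, as slopes to the right and down, at radius r is drawn at 1 + k1 r^2 times it, then the intrinsics apply), "cam_to_world" (4x4, takes a point from camera to world coordinates). Camera axes: x right, y up, looking along -z (the intrinsics and any distortion apply to the point x, -y, -z); pixel columns grow to the right and rows downward; lengths in m; the calibration is good to about 2 mm. A picture is of the moment at which its call begins. camera_params takes no time and is no camera call.
- hand_in(): hands the job in; it is judged then, once.
The state is a dict: "t": time; "q": joint angles; "joint_vel": joint speeds; "joint_torque": joint torques, N m; "eef_pos": TCP position; "tool_rot": TCP orientation; "contact_force": force on the tool from outside, world axes, zero at the start; "torque": the same for the moment, N m; "gripper_width": opening from 0.0 (shut) to 1.0 (fully open); "grasp_force": force on a finger pad.
Only numpy, scipy, OpenCV 4.12 (cv2) and the standard library are available. Lean on these libraries where they do the work, as an engineer would, in place of code of your own. Each camera call takes 0.05 s, during which the arm holds its last target. There are 200 camera calls.

### The job

The dryer is already drying one parts box. Set the box with the orange lid on top of that white-lidded box, lowering it (not dropping it) until its base locks down over the two lugs of the white lid, and let go; then give the dryer more time by turning its black timer dial exactly three clicks clockwise from where it stands now. Leave the blue-lidded box alone and keep the white-lidded box locked on the dryer.

Things in the scene. Friction and masses are not known exactly. Their poses are not given: they have to be found in the camera images.
- orange_box: Loose closed box (0.16 kg), grey body, fixed orange lid. 56 mm along its x, 90 along y, 42 high to the lid's top; flat upright sides: grip across the 56 mm. Two lugs stand 6 mm above the lid. Origin: centre of the underside, z up. Two recesses in the underside, 18 (x) by 26 (y) mm, 7 deep, at y = -24 and +24. Stands on the bench; may swap places with the blue box. Half a turn makes no difference.
- lower_box: Loose box of the same make and axes, white lid, locked on the lugs of the dryer's seat. Its lid lugs (y = -24, +24 mm) are 14 (x) by 22 (y) mm, 6 high, stepped in to 11 by 19 for the upper 3 mm: 2 mm play all round in a recess. A box seated on it has its underside 42 mm above this box's origin (48 mm if it only rests on the lugs). Origin: centre of its underside.
- blue_box: Box of the same make with a blue lid, standing on the bench; to be left alone. Origin: centre of its underside.
- dryer: White dryer, fixed on the bench. Origin: centre of its footprint at bench height; 110 mm along its x, 212 along y. Low deck, top at z = 22 mm, with the box seat at the +y end; control housing (92 mm in x, 76 in y, top at z = 80 mm) at the -y end, centred at y = -64 mm, the timer dial on top.
- box_seat (a point): Centre of the box seat on the dryer's deck (52 mm along the dryer's +y from its origin), at the deck's top, 22 mm above the bench; axes as of the dryer. The white-lidded box stands here.
- timer (a joint): Angle of the black timer dial, rad, growing clockwise seen from above. Seven click positions 0, 0.419, 0.838 ... 2.513 (24 degrees apart, ticks on the far side), a stop just outside the first and the last. Starts in one of the first three. A sprung roller holds it: leaving a position takes about 0.1 N m, and when let go it drops into the nearest one.
- timer_grip (a point): Point to grip on the dial's upright axis, 30 mm above the housing's top, 110 mm above the bench. The dial has a bar 44 mm long, 14 thick, its top 39 mm above the housing, over a round skirt of 54 mm diameter whose top is 7 mm above the housing. Grip the bar across its 14 mm. The bar lies along the line from here to timer_pointer, seen from above.
- timer_pointer (a point): White pointer mark on the rim of the dial's skirt, 24 mm from the axis, at one end of the bar.
Things that resemble listed ones, but are neither listed nor needed, are in the scene too. What is shaped like the orange_box but yellow is not meant.

How it is judged:
On the way, in this order (a step that is already met when the one before it is completed fails the run):
1. the orange-lidded box, held by the gripper, has been lowered to within 10 mm of its seat over the white lid (contact force between the fingers and orange_box above 0.5 N and z of orange_box in the frame of lower_box below 0.052 m and horizontal distance between orange_box and lower_box below 0.008 m).
2. the orange-lidded box is locked on the white lid and let go (z of orange_box in the frame of lower_box below 0.0445 m and horizontal distance between orange_box and lower_box below 0.005 m and angle between the y axis of orange_box and the y axis of lower_box, either way round below 0.2 rad and contact force between the fingers and orange_box below 0.1 N), for 0.2 s.
3. the timer dial stands three clicks clockwise from its start (distance of timer_pointer from where it was at the start of the episode between 0.0255 and 0.031 m), for 0.2 s.
At the end, for the whole second after the job is handed in: Orange-lidded box at rest, level, locked over the white lid's lugs (within 2.5 mm of fully down, 5 mm off-centre, 11 degrees); white-lidded box still on the dryer's seat (5 mm); dial in the click position three clicks clockwise of its start (within about 8 degrees) (all of step 3 and z of orange_box in the frame of lower_box between 0.038 and 0.0445 m and horizontal distance between orange_box and lower_box below 0.005 m and angle between the y axis of orange_box and the y axis of lower_box, either way round below 0.2 rad and distance between lower_box and box_seat below 0.005 m and angle between orange_box's own z axis and vertical below 0.06 rad and linear speed of orange_box below 0.02 m/s); the robot touches nothing.
It fails at once if the blue-lidded box is moved by more than 30 mm (distance of blue_box from where it was at the start of the episode above 0.03 m).
It also fails if it takes over 59 s, if anything falls off the work surface, if the arm or the gripper's body presses on something with over 40 N, if the wrist force passes 120 N, or if a joint passes its speed limit or range.

## Working session

There is one attempt and no reset: what is moved stays moved. The work goes in short steps, Python scripts to look and compute and a shell command to move; the robot and the scene stay as the last step left them, time stands still between calls to the robot, and variables do not carry over. Pictures are saved under pics/ and viewed, at most 10 in all, crops included, and the job is handed in when it is done.

```bash
mkdir -p pics; cat > h.py <<'E'
from station import *
import numpy as np, cv2
def world(name,u,v,z=None,depth=None):
    p=camera_params(name);K=np.array(p["intrinsics"]);T=np.array(p["cam_to_world"]);k=p["k1"]
    d=np.array([(u-K[0,2])/K[0,0],(v-K[1,2])/K[1,1]]);s=d.copy()
    for _ in range(20): s=d/(1+k*(s@s))
    r=T[:3,:3]@np.array([s[0],-s[1],-1.]);o=T[:3,3]
    t=depth if z is None else (z-o[2])/r[2]
    return o+t*r
def save(n,im): cv2.imwrite("pics/"+n,im[:,:,::-1])
E
python3 - <<'E'
from h import *
for n in("top","scene"):
    im,d=read_camera(n);save(n+"0.png",im);np.savez(n+"0.npz",im=im,d=d)
    p=camera_params(n);print(n,p)
o=get_obs();print(o)
E
```

```text
top {'intrinsics': array([[557.73859788,   0.        , 315.9866097 ],
       [  0.        , 557.73859788, 245.15700925],
       [  0.        ,   0.        ,   1.        ]]), 'k1': -0.05386163721832652, 'cam_to_world': array([[-0.02272986,  0.97910445, -0.20208371,  0.31860875],
       [-0.99974051, -0.02195595,  0.00607072,  0.12686782],
       [ 0.00150693,  0.20216926,  0.97934944,  1.0200942 ],
       [ 0.        ,  0.        ,  0.        ,  1.        ]])}
scene {'intrinsics': array([[615.58917221,   0.        , 320.93338682],
       [  0.        , 615.58917221, 235.71584241],
       [  0.        ,   0.        ,   1.        ]]), 'k1': 0.05457143564292363, 'cam_to_world': array([[-0.51750203,  0.39842986, -0.75726171, -0.30910148],
       [-0.85568132, -0.23986422,  0.45855713,  0.62292771],
       [ 0.00106287,  0.88527894,  0.46505921,  0.58793471],
       [ 0.        ,  0.        ,  0.        ,  1.        ]])}
{'t': 0.1, 'q': array([ 0.67287809,  0.47771519,  0.02233944,  1.55633308, -0.01150321,
        1.10930876, -0.08312275]), 'joint_vel': array([ 0.0009358 ,  0.00036536,  0.00101516, -0.00432446,  0.00131683,
       -0.00042049,  0.00071883]), 'joint_torque': array([ 3.64520762e-03, -5.97757602e+01,  1.61316510e+00, -2.81952381e+01,
        1.27233125e-02,  5.01243223e-03,  1.09299808e-05]), 'eef_pos': array([ 0.47902204, -0.47481657,  0.23043262]), 'tool_rot': array([-7.31327236e-04,  9.23031435e-01,  3.84723667e-01, -3.66792068e-04]), 'contact_force': array([-0.3255488 ,  0.2869591 , -0.77897696]), 'torque': array([-0.00340557,  0.05935362, -0.03913552]), 'grasp_force': 0.0, 'gripper_width': 1.002139541599534}
```

View pics/top0.png

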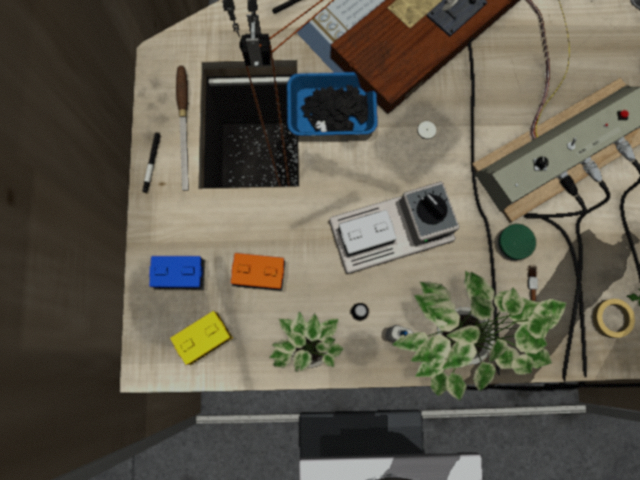

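View pics/scene0.png

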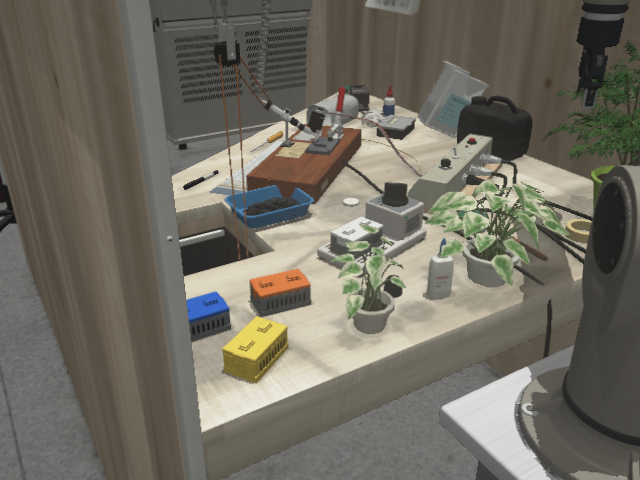

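The top view shows four boxes. Orange is at (258,271), blue at (176,272), yellow at (200,338), and the white-lidded box on the dryer is at (367,232). The timer is the black dial at (432,207) on the grey housing; the panel knob at (541,163) is only a lookalike. The box at (258,271) is the only one with an orange lid and a grey body. I'll confirm it in an enlarged crop and measure.

```bash
python3 - <<'E'
from h import *
f=np.load("top0.npz");im,d=f["im"],f["d"]
hsv=cv2.cvtColor(im,cv2.COLOR_RGB2HSV)
def rect(m,z,name):
    cs,_=cv2.findContours(m.astype(np.uint8),cv2.RETR_EXTERNAL,cv2.CHAIN_APPROX_NONE)
    c=max(cs,key=cv2.contourArea)[:,0]
    w=np.array([world("top",u,v,z)[:2] for u,v in c]).astype(np.float32)
    r=cv2.minAreaRect(w*1000);b=cv2.boxPoints(r);e=[b[1]-b[0],b[2]-b[1]];l=max(e,key=np.linalg.norm)
    print(name,np.round(r[0],1),np.round(r[1],1),"long axis deg",np.degrees(np.arctan2(l[1],l[0]))%180)
H,S,V=[hsv[:,:,i].astype(int) for i in range(3)]
for n,lo,hi in(("orange",5,15),("blue",105,125),("yellow",22,33)):
    m=(H>=lo)&(H<=hi)&(S>170)&(V>90); m[:240]=0; m[:,320:]=0
    rect(m,.042,n)
m=(S<40)&(V>185);sub=np.zeros_like(m);sub[205:258,335:398]=m[205:258,335:398]
rect(sub,.064,"white")
for n,(u,v) in dict(orange=(258,271),white=(367,232),dial=(432,207),house=(445,232),dryerdeck=(400,255),plantS=(305,340),plantL=(470,290),hang=(255,45)).items():
    print(n,np.round(world("top",u,v,depth=d[v,u]),4))
a=cv2.resize(im[175:280,325:465],None,fx=4.2,fy=4.2,interpolation=cv2.INTER_CUBIC)
b=cv2.resize(im[235:295,215:300],(588,415),interpolation=cv2.INTER_CUBIC)[:150]
b=cv2.resize(im[245:300,225:295],(200,157),interpolation=cv2.INTER_CUBIC)
a[-157:,-200:]=b
save("crop1.png",a)
E
```

```text
orange [476.8 225.8] [91.1 55. ] long axis deg 83.02693
blue [478.4 372. ] [91.8 52.3] long axis deg 88.82485
yellow [361.6 325.7] [56.2 92.4] long axis deg 121.453064
white [528.2  17.8] [5.3 7.3] long axis deg 177.44086
orange [0.4757 0.2246 0.0433]
white [0.5378 0.0305 0.0629]
dial [ 0.567  -0.076   0.1137]
house [ 0.531  -0.1034  0.0796]
dryerdeck [ 0.5022 -0.0315  0.0252]
plantS [0.3186 0.1269 1.0201]
plantL [ 0.4233 -0.1257  0.1275]
hang [0.6932 0.1913 0.4124]
```

View pics/crop1.png

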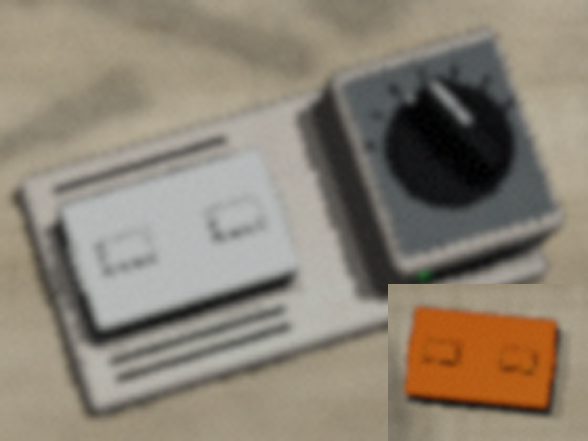

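The crop shows the white lid (crop corners about (60,210), (265,150), (295,280), (95,335)), the black dial at crop (450,145) with its white pointer up and to the left, and an orange lid in the inset. Next I measure the white lid, housing and dial by depth bands.

```bash
cat >> h.py <<'E'
def rect(m,z,name,cam="top"):
    cs,_=cv2.findContours(m.astype(np.uint8),cv2.RETR_EXTERNAL,cv2.CHAIN_APPROX_NONE)
    c=max(cs,key=cv2.contourArea)[:,0]
    w=np.array([world(cam,u,v,z)[:2] for u,v in c]).astype(np.float32)
    r=cv2.minAreaRect(w*1000);b=cv2.boxPoints(r);e=[b[1]-b[0],b[2]-b[1]];l=max(e,key=np.linalg.norm)
    print(name,np.round(r[0],1),np.round(r[1],1),"long axis deg",round(float(np.degrees(np.arctan2(l[1],l[0]))%180),1))
def heights(cam,d):
    vv,uu=np.mgrid[:480,:640];p=camera_params(cam);K=np.array(p["intrinsics"]);T=np.array(p["cam_to_world"])
    pts=cv2.undistortPoints(np.stack([uu,vv],-1).reshape(-1,1,2).astype(np.float64),K,np.array([p["k1"],0,0,0.]))[:,0]
    P=np.c_[pts[:,0],-pts[:,1],-np.ones(len(pts))]*d.reshape(-1,1)
    return (P@T[:3,:3].T+T[:3,3]).reshape(480,640,3)
E
python3 - <<'E'
from h import *
f=np.load("top0.npz");im,d=f["im"],f["d"]
W=heights("top",d);Z=W[:,:,2];g=im.astype(int).mean(2)
roi=np.zeros(Z.shape,bool);roi[175:275,325:465]=1
for n,z,lo,hi in(("white lid",.064,.05,.075),("lid+housing",.08,.072,.09),("house all",.08,.072,.2),("bar top",.119,.105,.135),("deck all",.022,.012,.2)):
    rect(roi&(Z>lo)&(Z<hi)&((np.arange(640)<400) if n=="white lid" else True),z,n)
# skirt : dark pixels
m=roi&(g<45);m[:,:412]=0
rect(m&(Z<.1),.087,"dark")
# pointer: bright within dial
m=(g>110)&roi; 
for v in range(186,216): print(v,' '.join('%3d'%x for x in g[v,412:456]))
print(np.unique((W[300:370,265:350,2]>.03))); q=W[290:375,262:350];s=q[q[:,:,2]>.05];print("plantS",s.min(0),s.max(0))
q=W[260:400,385:570];s=q[(q[:,:,2]>.05)];print("plantL",s.min(0),s.max(0))
E
```

```text
white lid [537.3  31.2] [58.5 93.9] long axis deg 105.9
lid+housing [568.9 -80. ] [93.1 77.6] long axis deg 16.0
house all [568.9 -80. ] [93.1 77.6] long axis deg 16.0
bar top [569.  -79.3] [44.  18.7] long axis deg 41.4
deck all [556.3 -25.3] [115.7 227.5] long axis deg 106.0
dark [561.9 -75.9] [51.7 32.6] long axis deg 59.0
186 142 143 142 145 144 143 140 137 136 138 137 135 133 138 135 139 142 142 140 136 124 118 112 105 100  94  91  88  89  89 103 129 143 148 151 152 156 155 154 155 156 153 153 153
187 146 145 146 146 141 138 137 131 130 134 136 136 140 140 138 140 136 129 120 111 100  95  94  88  89  85  86  86  87  88  98 119 137 142 148 155 155 155 156 155 157 156 153 153
188 146 142 142 140 135 134 135 136 137 138 137 132 131 126 124 118 110 103  97  94  86  86  86  85  87  87  86  88  87  87  93 109 124 134 146 153 156 157 157 157 154 154 151 151
189 139 136 139 137 138 143 142 143 138 132 121 111 110 105  97  94  91  91  88  87  81  79  83  87  88  85  88  87  88  87  89  95 115 132 149 152 156 155 156 156 155 154 151 149
190 137 138 140 141 134 137 137 125 115 108  97  90 
[... 4098 characters left out ...]
0  92  84  70  46  27  19  20  21  21  20  20  21  19  18  19  15  10   8  11   3   3   6   7   0   4  10  12  16  18  14  15  14  38  65  80  85  86  88 105 126 147 158
214 117 107  97  91  78  55  30  19  17  20  23  21  23  22  21  22  19  19  12  11   7   3   4   3   5   2   9   2   0  12  13  10  10  18  45  72  85  87  85  88  96 118 139 151
215 118 111  98  93  83  64  36  23  20  20  21  22  21  21  23  19  19  23  18  14  12   7   2   5   4   0   3   2   7   5   7  10  17  28  54  76  83  88  88  88  91 105 125 142
[False  True]
plantS [0.30216636 0.08257648 0.05008971] [0.39391704 0.20208364 1.0200942 ]
plantL [ 0.2500849  -0.28418562  0.05001427] [0.46261974 0.12686782 1.0200942 ]
```

White lid centre is (537,31) with yaw 106°, and the housing/dial axis is (569,-80). The seat-to-housing distance comes out at 115.6 mm against 116 expected. The bar lies at about 40°, which is index 2 if the ticks are centred on the dryer's x, so the target is -32°. I'll move to the orange box, staying high over the plant.

```bash
python3 -m creep '[[1,16,56,14,0,0,0.132],[1,16,56,14,0,0,0.132],[1,16,56,14,0,0,0.132],[1,16,56,14,0,0,0.132],[1,16,56,14,0,0,0.132]]' 40
python3 -m creep '[[1,0,60,0,0,0,0],[1,0,60,0,0,0,0],[1,0,60,0,0,0,0],[1,-20,55,-15,0,0,0],[1,-20,55,-15,0,0,0]]'
python3 -m creep '[[1,-20,50,-30,0,0,0],[1,-20,50,-30,0,0,0],[1,-2,32,-50,0,0,0],[1,0,0,-50,0,0,0],[1,0,0,0,0,0,0]]'
```

```text
t: 0.72
eef_pos: [0.5594, -0.1933, 0.3015]
tool_rot: [-0.0, 0.747, 0.665, -0.0]
contact_force: [1.2, 0.0, -0.2]
gripper_width: 1.003
grasp_force: 0.0
t: 1.35
eef_pos: [0.5185, 0.0966, 0.2708]
tool_rot: [0.0, 0.749, 0.663, 0.0]
contact_force: [0.4, -0.1, 0.4]
gripper_width: 1.004
grasp_force: 0.0
t: 1.98
eef_pos: [0.4744, 0.2254, 0.108]
tool_rot: [-0.001, 0.748, 0.663, -0.004]
contact_force: [-1.0, 0.6, 0.8]
gripper_width: 0.998
grasp_force: 0.0
```

```bash
python3 -m creep '[[1,2,0,-40,0,0,0],[1,0,0,-35,0,0,0],[1,0,0,-13,0,0,0],[1,0,0,-8,0,0,0],[1,0,0,0,0,0,0]]'
python3 -m creep '[[-1,0,0,0,0,0,0],[-1,0,0,0,0,0,0],[-1,0,0,0,0,0,0],[-1,0,0,0,0,0,0],[-1,0,0,0,0,0,0]]' 40
```

```text
t: 2.6
eef_pos: [0.4801, 0.227, 0.0162]
tool_rot: [0.0, 0.749, 0.663, 0.001]
contact_force: [1.3, -0.2, 0.9]
gripper_width: 1.001
grasp_force: 0.0
t: 3.22
eef_pos: [0.4801, 0.2271, 0.0163]
tool_rot: [0.0, 0.749, 0.663, 0.001]
contact_force: [-1.1, -0.0, 5.2]
gripper_width: 0.655
grasp_force: 43.3
```

```bash
python3 -m creep '[[-1,0,0,10,0,0,0],[-1,0,0,40,0,0,0],[-1,0,0,50,0,0,0.1],[-1,5,-40,30,0,0,0.1],[-1,15,-45,0,0,0,0.1]]'
python3 -m creep '[[-1,15,-45,0,0,0,0.1],[-1,15,-45,0,0,0,0],[-1,7,-21,0,0,0,0],[-1,0,0,0,0,0,0],[-1,0,0,0,0,0,0]]'
python3 - <<'E'
from h import *
im,d=read_camera("top");save("top1.png",im);np.savez("top1.npz",im=im,d=d)
im2,d2=read_camera("scene");np.savez("scene1.npz",im=im2,d=d2)
c=cv2.resize(im[150:280,310:470],(480,390));e=cv2.resize(im2[170:300,310:430],(360,390))[:, :310]
save("c2.png",np.hstack([c,e]))
E
```

```text
t: 3.85
eef_pos: [0.5006, 0.1424, 0.1486]
tool_rot: [0.001, 0.639, 0.769, 0.002]
contact_force: [1.3, -1.2, -2.2]
gripper_width: 0.652
grasp_force: 43.6
t: 4.47
eef_pos: [0.5359, 0.0321, 0.1455]
tool_rot: [-0.0, 0.601, 0.799, 0.0]
contact_force: [0.5, 0.1, -2.0]
gripper_width: 0.651
grasp_force: 43.6
```

View pics/c2.png

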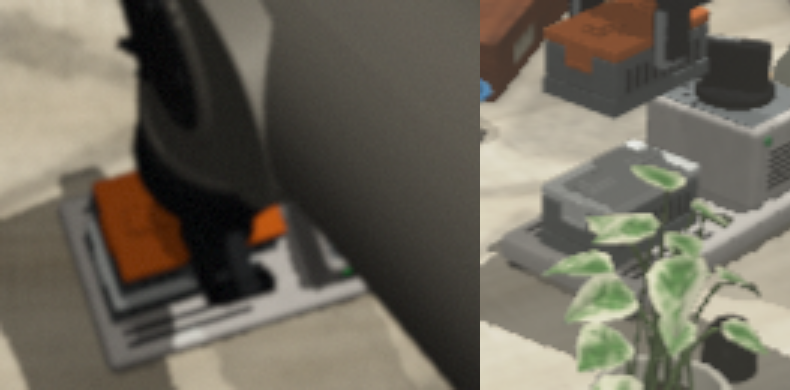

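The crop (c2) shows the orange box held level above the white lid, with both orange ends visible at about (100,185) and (285,215). I'll measure its offset in the gripper from the lid extents, and re-measure the white lid the same way using brightness.

```bash
python3 - <<'E'
from h import *
a=np.radians(106.05);u=np.array([np.cos(a),np.sin(a)]);s=np.array([np.sin(a),-np.cos(a)])
def ext(m,z,n,cam="top"):
    vv,uu=np.nonzero(m);w=np.array([world(cam,x,y,z)[:2] for x,y in zip(uu,vv)])*1000
    U,S=w@u,w@s
    r=[U.min(),U.max(),S.min(),S.max()];c=(r[0]+r[1])/2*u+(r[2]+r[3])/2*s
    print(n,cam,"U",np.round(r[:2],1),round(r[1]-r[0],1),"S",np.round(r[2:],1),round(r[3]-r[2],1),"c",np.round(c,1))
f=np.load("top1.npz");im=f["im"];h=cv2.cvtColor(im,cv2.COLOR_RGB2HSV).astype(int)
m=(h[...,0]>=5)&(h[...,0]<=15)&(h[...,1]>150)&(h[...,2]>80);m[:150]=0;m[280:]=0;m[:,:315]=0;m[:,430:]=0
ext(m,.1712,"orange held")
p=get_obs()["eef_pos"]*1000;print("tcp U,S",p[:2]@u,p[:2]@s,p)
f=np.load("top0.npz");im=f["im"];g=im.astype(int).mean(2);W=heights("top",f["d"])
m=(W[...,2]>.05)&(W[...,2]<.075);m[:205]=0;m[258:]=0;m[:,:335]=0;m[:,398:]=0
ext(m,.064,"white depth")
m2=m&(g>165);ext(m2,.064,"white bright"); print(np.percentile(g[m],[5,25,50,75]))
for x,y in ((100,100),):pass
# lug tops by edges: print local profile along lid
f=np.load("scene0.npz");h=cv2.cvtColor(f["im"],cv2.COLOR_RGB2HSV).astype(int);W=heights("scene",f["d"])
m=(W[...,2]>.059)&(W[...,2]<.072)&(np.hypot(W[...,0]-.537,W[...,1]-.031)<.06);ext(m,.064,"white","scene")
f=np.load("scene1.npz");h=cv2.cvtColor(f["im"],cv2.COLOR_RGB2HSV).astype(int);W=heights("scene",f["d"])
m=(h[...,0]>=5)&(h[...,0]<=15)&(h[...,1]>150)&(W[...,2]>.166)&(W[...,2]<.18)&(np.hypot(W[...,0]-.537,W[...,1]-.031)<.07);ext(m,.1712,"orange held","scene")
E
```

```text
orange held top U [-162.1  -71.1] 91.0 S [493.5 549.4] 56.0 c [533.4  32.1]
tcp U,S -116.9307241564904 524.0376855390974 [535.93966279  32.51104369 145.49899966]
white depth top U [-165.5  -71.6] 93.9 S [495.7 554.2] 58.5 c [537.3  31.2]Traceback (most recent call last):
  File "<stdin>", line 15, in <module>
  File "<stdin>", line 4, in ext
  File "h.py", line 4, in world
    p=camera_params(name);K=np.array(p["intrinsics"]);T=np.array(p["cam_to_world"]);k=p["k1"]
ValueError: time passes only in moves, steps and waits
```

```bash
python3 - <<'E'
from h import *
a=np.radians(106.05);u=np.array([np.cos(a),np.sin(a)]);s=np.array([np.sin(a),-np.cos(a)])
f=np.load("top0.npz");im=f["im"];g=im.astype(np.float32).mean(2)
p=camera_params("top");K=np.array(p["intrinsics"]);T=np.array(p["cam_to_world"]);D=np.array([p["k1"],0,0,0.])
def pix(w,z):
    c=(np.c_[w/1000,np.full(len(w),z)]-T[:3,3])@T[:3,:3];c=c*[1,-1,-1]
    return cv2.projectPoints(c,np.zeros(3),np.zeros(3),K,D)[0][:,0]
# rectified view of the lid plane z=.064, columns = U -180..-58, rows = S 480..570, 1 mm
Ug,Sg=np.meshgrid(np.arange(-180,-57),np.arange(485,566))
q=pix((Ug[...,None]*u+Sg[...,None]*s).reshape(-1,2),.064).reshape(*Ug.shape,2).astype(np.float32)
R=cv2.remap(g,q[...,0],q[...,1],cv2.INTER_CUBIC)
print("U prof",[(int(x),int(y)) for x,y in zip(range(-180,-57),np.median(R[18:62],0))][5:24],[(int(x),int(y)) for x,y in zip(range(-180,-57),np.median(R[18:62],0))][98:118])
pr=np.median(R[:,25:100],1);l=[(int(x),int(y)) for x,y in zip(range(485,566),pr)];print("S prof",l[2:22],l[55:79])
cv2.imwrite("pics/rect.png",cv2.resize(np.clip((R-100)*1.8,0,255).astype(np.uint8),None,fx=6,fy=6,interpolation=cv2.INTER_CUBIC))
E
```

```text
U prof [(-175, 174), (-174, 174), (-173, 174), (-172, 174), (-171, 174), (-170, 174), (-169, 172), (-168, 171), (-167, 169), (-166, 169), (-165, 170), (-164, 174), (-163, 178), (-162, 181), (-161, 183), (-160, 183), (-159, 183), (-158, 182), (-157, 182)] [(-82, 183), (-81, 183), (-80, 183), (-79, 180), (-78, 172), (-77, 156), (-76, 133), (-75, 105), (-74, 76), (-73, 58), (-72, 56), (-71, 63), (-70, 74), (-69, 85), (-68, 97), (-67, 110), (-66, 119), (-65, 122), (-64, 116), (-63, 101)]
S prof [(487, 140), (488, 156), (489, 159), (490, 150), (491, 134), (492, 109), (493, 81), (494, 53), (495, 34), (496, 34), (497, 55), (498, 88), (499, 123), (500, 151), (501, 169), (502, 179), (503, 183), (504, 183), (505, 183), (506, 183)] [(540, 183), (541, 183), (542, 183), (543, 183), (544, 183), (545, 183), (546, 183), (547, 183), (548, 183), (549, 183), (550, 183), (551, 181), (552, 175), (553, 165), (554, 155), (555, 152), (556, 153), (557, 156), (558, 151), (559, 136), (560, 115), (561, 102), (562, 105), (563, 123)]
```

View pics/rect.png

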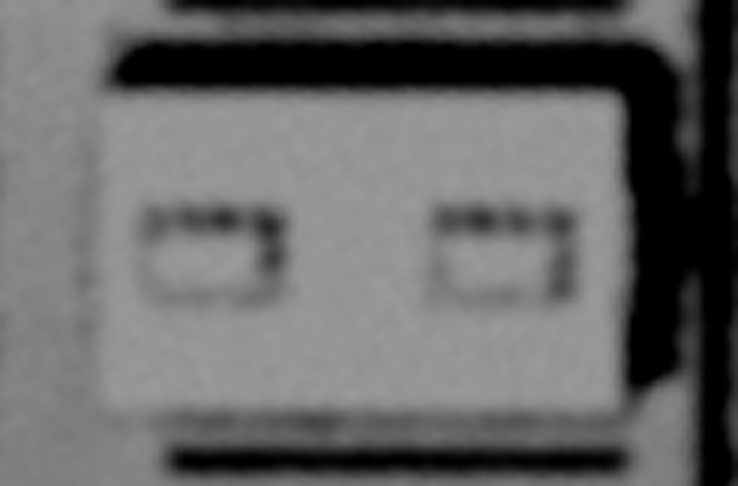

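The rectified lid view shows lid edges at U -164..-75.6 and S 498.6..553, with lugs centred at U -144.5 and -96. The camera-frame centre is (U -119.8, S 525.7). The held box reads (-116.6, 521.5), so the shift is U -3.2, S +4.3, or xy (+5,-2) mm. I'll lower to 15 mm above the seat and recheck.

```bash
python3 -m creep '[[-1,5,-2,-15,0,0,0],[-1,0,0,-20,0,0,0],[-1,0,0,-15,0,0,0],[-1,0,0,0,0,0,0],[-1,0,0,0,0,0,0]]'
python3 - <<'E'
from h import *
a=np.radians(106.05);u=np.array([np.cos(a),np.sin(a)]);s=np.array([np.sin(a),-np.cos(a)])
im,d=read_camera("top");np.savez("top2.npz",im=im,d=d)
p=get_obs()["eef_pos"]*1000;z=(p[2]-16.3+42)/1000
h=cv2.cvtColor(im,cv2.COLOR_RGB2HSV).astype(int)
m=(h[...,0]>=5)&(h[...,0]<=15)&(h[...,1]>150)&(h[...,2]>80);m[:150]=0;m[280:]=0;m[:,:315]=0;m[:,430:]=0
vv,uu=np.nonzero(m);w=np.array([world("top",x,y,z)[:2] for x,y in zip(uu,vv)])*1000
U,S=w@u,w@s;print("U",U.min(),U.max(),(U.min()+U.max())/2,"S",S.min(),S.max(),(S.min()+S.max())/2,"tcp",p,p[:2]@u,p[:2]@s)
# end edge on the left: slope of U vs S
b=[(k,U[(S>k-1)&(S<k+1)].max()) for k in range(int(S.min())+4,int(S.max())-3,2)]
b=np.array(b);print("yaw err deg",np.degrees(np.polyfit(b[:,0],b[:,1],1)[0]))
E
```

```text
t: 5.2
eef_pos: [0.5417, 0.0291, 0.0955]
tool_rot: [0.0, 0.602, 0.799, 0.0]
contact_force: [0.4, 0.9, -2.2]
gripper_width: 0.649
grasp_force: 43.5
U -165.0705926853197 -75.19428795720972 -120.13244032126471 S 498.07175543827873 554.0803618309428 526.0760586346107 tcp [541.91790218  29.02789887  95.8144894 ] -121.9309391106008 528.8198915588673
yaw err deg 0.2063911034049379
```

Box and lid now agree within 0.5 mm and 0.2°. I'll lower gently.

```bash
python3 -m creep '[[-1,0,0,-4,0,0,0],[-1,0,0,-3,0,0,0],[-1,0,0,-2,0,0,0],[-1,0,0,-2,0,0,0],[-1,0,0,0,0,0,0]]'
python3 -m creep '[[-1,0,0,-1.5,0,0,0],[-1,0,0,-1.5,0,0,0],[-1,0,0,-1,0,0,0],[-1,0,0,0,0,0,0],[-1,0,0,0,0,0,0]]'
```

```text
t: 5.88
eef_pos: [0.5413, 0.0288, 0.0841]
tool_rot: [-0.0, 0.602, 0.799, -0.0]
contact_force: [-0.9, -0.3, -1.4]
gripper_width: 0.651
grasp_force: 43.5
t: 6.5
eef_pos: [0.5415, 0.0288, 0.0804]
tool_rot: [0.0, 0.602, 0.799, 0.0]
contact_force: [-0.6, -0.9, 0.0]
gripper_width: 0.649
grasp_force: 43.7
```

```bash
python3 -m creep '[[-1,0,0,-0.7,0,0,0],[-1,0,0,-0.5,0,0,0],[-1,0,0,0,0,0,0],[-1,0,0,0,0,0,0]]'
```

```text
t: 7.0
eef_pos: [0.5415, 0.0288, 0.0804]
tool_rot: [0.0, 0.602, 0.799, -0.0]
contact_force: [-5.5, -0.1, 12.7]
gripper_width: 0.647
grasp_force: 45.3
```

It has bottomed at z 0.0804 with 12.7 N. That is 6 mm below where it would rest on the lugs, so it is seated. Releasing and retreating.

```bash
python3 -m creep '[[0.4,0,0,0.5,0,0,0],[0.6,0,0,0,0,0,0],[0.8,0,0,0,0,0,0],[1,0,0,0,0,0,0],[1,0,0,0,0,0,0]]'
python3 -m creep '[[1,0,0,5,0,0,0],[1,0,0,30,0,0,0],[1,0,0,50,0,0,0],[1,10,-45,40,0,0,0],[1,10,-50,0,0,0,0]]'
python3 - <<'E'
from h import *
a=np.radians(106.05);u=np.array([np.cos(a),np.sin(a)]);s=np.array([np.sin(a),-np.cos(a)])
print(get_obs()["eef_pos"])
im,d=read_camera("scene");np.savez("scene3.npz",im=im,d=d)
c=cv2.resize(im[170:280,310:460],(600,440),interpolation=cv2.INTER_CUBIC);save("c3.png",c)
W=heights("scene",d);h=cv2.cvtColor(im,cv2.COLOR_RGB2HSV).astype(int)
m=(h[...,0]>=5)&(h[...,0]<=15)&(h[...,1]>150)&(np.hypot(W[...,0]-.537,W[...,1]-.031)<.07)
w=W[m];print("lid z mm",np.percentile(w[:,2]*1000,[10,50,90]))
w=w[w[:,2]>.1];A=np.c_[w[:,:2],np.ones(len(w))];print("plane slope",np.linalg.lstsq(A,w[:,2],rcond=None)[0])
W0=heights("scene",np.load("scene0.npz")["d"]);k=(np.hypot(W0[...,0]-.537,W0[...,1]-.031)<.03)&(W0[...,2]>.055);print("white lid z (start)",np.median(W0[k][:,2])*1000)
E
```

```text
t: 7.62
eef_pos: [0.5414, 0.0288, 0.0795]
tool_rot: [-0.0, 0.602, 0.799, 0.0]
contact_force: [-0.6, 0.4, 0.6]
gripper_width: 1.001
grasp_force: 0.0
t: 8.25
eef_pos: [0.5641, -0.0662, 0.2091]
tool_rot: [0.003, 0.601, 0.799, 0.002]
contact_force: [0.1, 0.3, -0.1]
gripper_width: 1.001
grasp_force: 0.0
[ 0.5641456  -0.06622249  0.20909467]
lid z mm [103.87474139 105.23092481 110.12081002]
plane slope [0.01726181 0.0013018  0.09658861]
white lid z (start) 63.48414480983977
```

View pics/c3.png

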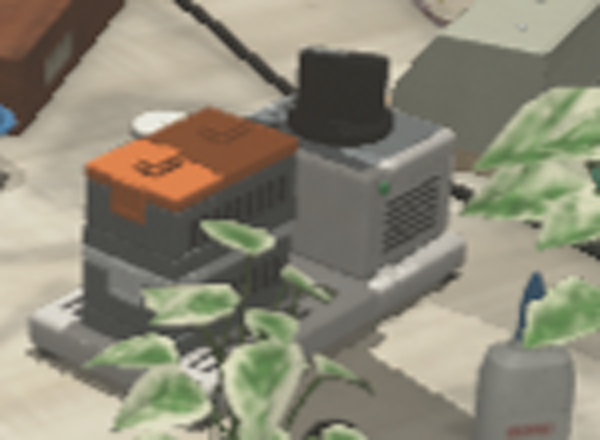

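The crop shows the orange box seated flush on the white one at crop (190,160), level and square. Its lid z is 105 mm (106 expected). Now to the dial, at about (572.5,-82) with the bar at 40°, so I turn the tool -66°.

```bash
python3 -m creep '[[0.1,0,0,0,0,0,-0.165],[0.1,0,0,0,0,0,-0.165],[0.1,0,0,0,0,0,-0.165],[0.1,0,0,0,0,0,-0.165],[0.1,0,0,0,0,0,-0.165]]'
python3 -m creep '[[0.1,5,-8,0,0,0,-0.165],[0.1,5,-8,0,0,0,-0.165],[0.1,0,0,-20,0,0,0],[0.1,0,0,0,0,0,0],[0.1,0,0,0,0,0,0]]'
python3 - <<'E'
from h import *
f=np.load("top0.npz");g=f["im"].astype(int).mean(2)
for z in(.119,.087):
    m=np.zeros(g.shape,bool);m[194:205,425:438]=g[194:205,425:438]>90
    vv,uu=np.nonzero(m);w=np.array([world("top",x,y,z)[:2] for x,y in zip(uu,vv)])*1000
    vx,vy,x0,y0=cv2.fitLine(w.astype(np.float32),cv2.DIST_L2,0,.01,.01).ravel();print(z,"angle",np.degrees(np.arctan2(vy,vx)),"centre",x0,y0,"ends",w[np.argmax(w@[1,1])],w[np.argmin(w@[1,1])])
im,d=read_camera("scene");save("sc4.png",cv2.resize(im[100:260,330:530],(750,600)))
E
```

```text
t: 8.93
eef_pos: [0.5612, -0.066, 0.2047]
tool_rot: [-0.0, 0.873, 0.488, -0.0]
contact_force: [0.2, 0.4, -0.3]
gripper_width: 0.549
grasp_force: 0.0
t: 9.55
eef_pos: [0.5715, -0.082, 0.1851]
tool_rot: [-0.0, 0.94, 0.341, 0.0]
contact_force: [-0.1, -0.6, 0.2]
gripper_width: 0.553
grasp_force: 0.0
0.119 angle 41.40205 centre 579.496 -75.78509 ends [586.63288468 -69.47959128] [572.37211601 -82.08047096]
0.087 angle 41.40149 centre 588.7607 -82.98178 ends [596.1510596  -76.45235531] [581.38385708 -89.50072222]
```

View pics/sc4.png

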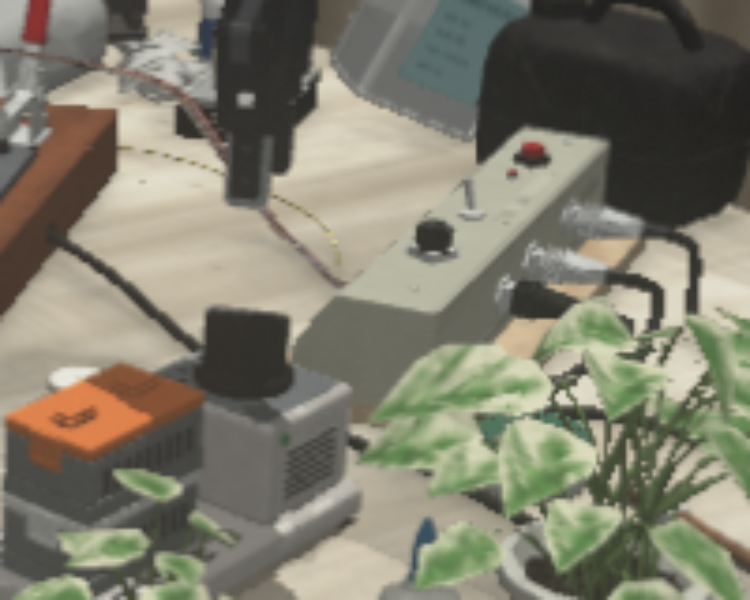

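The crop shows the gripper above the black dial (crop (245,345)), with the orange box still seated. The pointer line at 41° confirms start index 2. I'll descend and grip the bar.

```bash
python3 -m creep '[[0.1,0,0,-30,0,0,0],[0.1,0,0,-30,0,0,0],[0.1,0,0,-20,0,0,0],[0.1,0.5,0.5,-12,0,0,0],[0.1,0,0,0,0,0,0]]'
python3 -m creep '[[-1,0,0,0,0,0,0],[-1,0,0,0,0,0,0],[-1,0,0,0,0,0,0],[-1,0,0,0,0,0,0],[-1,0,0,0,0,0,0]]' 40
```

```text
t: 10.22
eef_pos: [0.5719, -0.0815, 0.0925]
tool_rot: [-0.0, 0.94, 0.341, -0.0]
contact_force: [-0.1, 0.3, 0.2]
gripper_width: 0.551
grasp_force: 0.0
t: 10.85
eef_pos: [0.5726, -0.0817, 0.0937]
tool_rot: [0.0, 0.94, 0.34, 0.001]
contact_force: [-1.3, 1.3, 5.9]
gripper_width: 0.155
grasp_force: 42.3
```

```bash
python3 -m creep '[[-1,0,0,0,0,0,-0.13],[-1,0,0,0,0,0,-0.13],[-1,0,0,0,0,0,-0.13],[-1,0,0,0,0,0,-0.13],[-1,0,0,0,0,0,-0.13]]' 60
python3 -m creep '[[-1,0,0,0,0,0,-0.13],[-1,0,0,0,0,0,-0.13],[-1,0,0,0,0,0,-0.13],[-1,0,0,0,0,0,-0.13],[-1,0,0,0,0,0,-0.09]]'
python3 -m creep '[[-1,0,0,0,0,0,0],[-1,0,0,0,0,0,0],[-1,0,0,0,0,0,0]]'
```

```text
t: 11.48
eef_pos: [0.5725, -0.0814, 0.0937]
tool_rot: [-0.0, 1.0, 0.02, 0.001]
contact_force: [-3.1, 1.3, 7.2]
gripper_width: 0.153
grasp_force: 63.1
t: 12.1
eef_pos: [0.5725, -0.0812, 0.0937]
tool_rot: [-0.0, 0.96, -0.28, 0.001]
contact_force: [-1.4, 0.2, 6.8]
gripper_width: 0.151
grasp_force: 63.1
t: 12.48
eef_pos: [0.5725, -0.0812, 0.0937]
tool_rot: [-0.0, 0.96, -0.279, 0.001]
contact_force: [-1.7, 0.7, 7.1]
gripper_width: 0.151
grasp_force: 63.1
```

The bar stands at -32.4° (target -32°). I'll release, rise, move clear to the side and check.

```bash
python3 -m creep '[[-0.4,0,0,0,0,0,0],[0,0,0,0,0,0,0],[0,0,0,0,0,0,0],[0,0,0,10,0,0,0],[0,0,0,40,0,0,0]]'
python3 -m creep '[[0,0,0,50,0,0,0],[0,0,0,50,0,0,0],[0,0,-50,30,0,0,0],[0,0,-55,0,0,0,0],[0,0,-60,0,0,0,0]]'
python3 -m creep '[[0,0,-60,0,0,0,0],[0,0,-60,0,0,0,0],[0,0,-50,0,0,0,0],[0,0,0,0,0,0,0],[0,0,0,0,0,0,0]]'
python3 - <<'E'
from h import *
im,d=read_camera("top");W=heights("top",d);Z=W[...,2]
roi=np.zeros(Z.shape,bool);roi[175:275,325:465]=1
rect(roi&(Z>.105)&(Z<.135)&(np.arange(640)>405),.119,"bar")
h=cv2.cvtColor(im,cv2.COLOR_RGB2HSV).astype(int);m=(h[...,0]>=5)&(h[...,0]<=15)&(h[...,1]>150)&(h[...,2]>80)&roi
rect(m,.106,"orange")
k=m&(Z>0.09);w=W[k];print("lid z",np.median(w[:,2]),np.linalg.lstsq(np.c_[w[:,:2],np.ones(len(w))],w[:,2],rcond=None)[0])
m=(h[...,0]>=105)&(h[...,0]<=125)&(h[...,1]>170)&(h[...,2]>90);m[:240]=0;m[:,320:]=0;rect(m,.042,"blue")
o=get_obs();print(o["t"],o["eef_pos"],o["contact_force"])
save("end.png",cv2.resize(im[170:290,320:480],(800,600),interpolation=cv2.INTER_CUBIC))
E
```

```text
t: 13.1
eef_pos: [0.5702, -0.0815, 0.1417]
tool_rot: [0.001, 0.96, -0.279, -0.002]
contact_force: [1.1, 0.0, 0.3]
gripper_width: 0.505
grasp_force: 0.0
t: 13.72
eef_pos: [0.5723, -0.2477, 0.2742]
tool_rot: [-0.0, 0.961, -0.278, 0.001]
contact_force: [0.4, -0.4, 0.0]
gripper_width: 0.501
grasp_force: 0.0
t: 14.35
eef_pos: [0.5721, -0.4159, 0.2727]
tool_rot: [-0.0, 0.96, -0.279, -0.0]
contact_force: [-0.2, -0.5, -0.1]
gripper_width: 0.498
grasp_force: 0.0
bar [569.1 -79.9] [14.3 47.5] long axis deg 147.9
orange [538.6  29.3] [55.5 91.7] long axis deg 106.0
lid z 0.10665052194738683 [-1.3615269   0.03198636  0.84056022]
blue [478.3 371.9] [91.7 52.2] long axis deg 88.8
14.4 [ 0.572559   -0.41504029  0.27280616] [-0.25138486  0.97319558  0.40451901]
```

View pics/end.png

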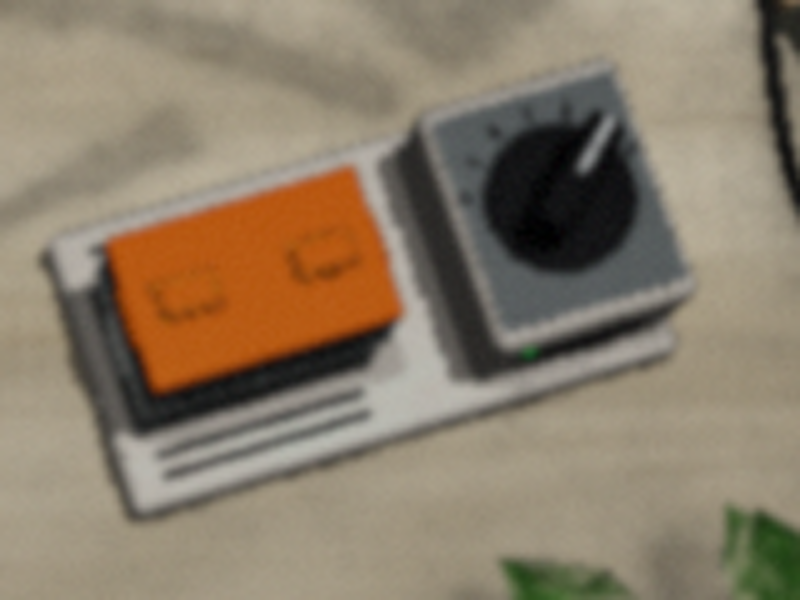

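The final crop shows the orange box square on the white one (crop (255,280)), with its centre within 1 mm of the white lid's. The pointer is at crop (600,140), so the bar is at -32.1°, three clicks on from the start. The blue box has not moved and the robot is clear.

```bash
python3 -c "
from station import *
print(hand_in())"
```

```text
the job is handed in; nothing more can be done
None
```

I handed the job in: the orange-lidded box is locked on the white-lidded box and released, the timer dial is three clicks clockwise from its start, and the blue-lidded box is unmoved; the judge's verdict was not shown.

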